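# Seat the blending jar and hold the speed knob at its third stop

### The job

The small lidded blending jar with the onion stands on the bench beside the blender base: lower it (do not drop it) onto the base so that its two ears go down over the two alignment pegs and its foot lies flat on the seat, and let go of it. Then turn the base's spring-return speed knob clockwise, counting the clicks, to the third stop without running on to the fourth, and finish while still holding it there, since it flies back to off when it is let go. Leave the beaker, the slide box and the microscope where they stand.

Things in the scene. Friction and masses are not known exactly. Their poses are not given: they have to be found in the camera images.
- jar: Blending jar, clear glass with purple onion, 0.3 to 0.56 kg, loose, upright on the bench left or right of the blender. Origin: centre of the foot's underside; z up. Foot: grey plate 60 (x) x 112 (y) x 14 mm with a 13 mm upright through hole in each ear, at y = +-44 mm, and a 35 mm hole under its middle for the coupling. Steel collar 68 mm wide to z = 32, glass 74 mm wide to z = 92 mm.
- blender: White motor base, fixed, 255 mm long (x from -130 to +125 mm), 150 mm wide (y). Origin: on the bench, on the centre line of its underside; z up. The control end with the knob is at -x, turned more or less to the robot; at +x (x over -9 mm) is the motor housing, whose flat top with the seat is 90 mm above the bench.
- seat (a point): Centre of the seat, 90 mm above the bench, at x = +65 mm of the base; axes as the base's. A drive coupling (28 mm wide, 9 mm high) stands on it and two steel pegs (10 mm diameter, 24 mm high, the top 6 mm tapered) at y = +-44 mm. Seated, the jar's origin is at this point and its x axis parallel to the seat's, either way round (half a turn makes no difference).
- knob_grip (a point): On the black knob's axis, 33 mm out from the panel, where to grip; turns with the knob. z: out along the axis, which leans 15 deg from vertical towards the base's -x. x: along the grip bar to the white pointer line; at off 50 deg left of the way to the seat. Bar 44 (x) x 14 mm (y), top 44 mm above the panel; disc below it 46 mm wide, to 10 mm. Axis 150 mm before the seat's centre.
- knob (a joint): Speed knob angle, rad: 0 = off (start, end stop), grows clockwise seen from above. Clicks every 25 deg: 0.436, 0.873, 1.309 (third stop), 1.745 (fourth, end of travel); 1, 2, 3, 4 white dots mark them, a red dot off. A spring (0.08 to 0.12 N m) returns it to off when let go; the clicks vary that by 0.06 N m: harder from a stop to half-way, easier from there to the next; it never stays by itself.
- beaker: Clear glass beaker with purple onions, 88 mm diameter, 110 mm high, loose, 0.25 kg; stands at the other side of the blender from the jar. Origin: centre of its underside. To be left alone.
- slidebox: White and green carton of slides, 62 by 92 by 48 mm high, loose, at the far left. Origin: centre of its underside. To be left alone.
- microscope: White microscope, 200 by 140 mm foot, about 340 mm high, 3.5 kg, far at the right. Origin: centre of its underside. To be left alone.
- jar_lid (a point): On the jar's axis, 132 mm above its origin, where to grip: middle of the round black screw lid, 50 mm diameter, z = 110 to 150 mm of the jar, screwed tight, so the jar is lifted by it. Below it the glass shoulder widens from 48 mm (z = 110) to 74 mm (z = 92). Axes as the jar's.

How it is judged:
On the way, in this order (a step that is already met when the one before it is completed fails the run):
1. the jar is seated over both pegs, flat on the seat, and let go, with the knob still off (horizontal distance between jar and seat below 0.004 m and z of jar in the frame of seat below 0.003 m and angle between the x axis of jar and the x axis of seat, either way round below 0.08 rad and angle between jar's own z axis and vertical below 0.05 rad and contact force between the fingers and jar below 0.1 N and value of joint knob below 0.2 rad), for 0.2 s.
2. the knob is held by the fingers at the third stop (value of joint knob between 1.169 and 1.449 rad and contact force between the fingers and knob above 1 N), for 0.2 s.
At the end, for the whole second after the job is handed in: The fingers hold the knob (over 1 N) within 0.14 rad of the third stop (1.309 rad); the jar, untouched and at rest, is seated: origin within 4 mm of the seat point sideways and 3 mm in height, parallel to it (either way round) within 0.08 rad, upright within 0.05 rad (all of step 2 and horizontal distance between jar and seat below 0.004 m and z of jar in the frame of seat below 0.003 m and angle between the x axis of jar and the x axis of seat, either way round below 0.08 rad and angle between jar's own z axis and vertical below 0.05 rad and linear speed of jar below 0.02 m/s and contact force between each of the arm, the fingers and jar below 0.1 N); the arm keeps its last pose, push and grip.
It fails at once if the knob runs on past halfway to the fourth stop (value of joint knob above 1.527 rad).
It fails at once if the knob is turned on while the jar is off its seat (value of joint knob above 0.3 rad and (z of jar in the frame of seat above 0.006 m or horizontal distance between jar and seat above 0.008 m)).
It fails at once if the jar is dropped (linear speed of jar above 0.4 m/s and contact force between the fingers and jar below 0.1 N).
It fails at once if the beaker is disturbed (distance of beaker from where it was at the start of the episode above 0.02 m or angle between beaker's own z axis and vertical above 0.3 rad).
It fails at once if the slide box or the microscope is disturbed (distance of any of slidebox, microscope from where it was at the start of the episode above 0.02 m).
It also fails if it takes over 61 s, if anything falls off the work surface, if the arm or the gripper's body presses on something with over 40 N, if the wrist force passes 120 N, or if a joint passes its speed limit or range.

### The arm

A 6-joint arm with a two-finger parallel gripper is mounted at the origin on the work surface. World frame = base frame: x ahead of the robot, y to its left, z up, the work surface at z = 0. Lengths are in m, angles in rad, forces in N, time in s.
With the tool pointing down it reaches from about 0.275 to 0.825 m from the base axis. Payload 4.9 kg.
Tool frame: the origin (TCP) lies midway between the tips of the shut fingers; the grasp point (between the pads) lies 19 mm behind it (grip_point_offset is the distance from the TCP to the grasp point, in m); z points along the fingers, y is the line along which they close (so a half turn about z gives the same grasp; the last joint's range is limited). The gripper opens to 85 mm and grips with 20 to 120 N. Pads are 22 mm wide; open, the fingers measure 114 mm over their backs; the gripper's body (76 mm by 85 mm) begins 54 mm behind the grasp point. The pads swing forward as they close: fully open they stand 13 mm farther back than shut.
Start: joints at [-1.25, 0.326, -0.193, 1.052, 0, 1.437], TCP at [0.242, -0.494, 0.231] pointing down, gripper open.
Joint ranges: [-2.65, 2.65], [-0.97, 1.79], [-1.3, 1.35], [-1.93, 2.1], [-1.47, 1.37], [-3.14, 3.14]. Speed limits (rad/s): [2.57, 2.57, 3.14, 3.14, 3.14, 3.14].

### API

Orientations are given as a rotation vector (axis times angle).
In Python, from cell import * gives the robot as it stands. Calls block until the motion is done:
- movep(position, orientation): joint-space move of the TCP to a pose.
- move_l(position, velocity=0.15, rot=None, until_force=None): straight line of the TCP; rot=None keeps the orientation; velocity is the mean speed in m/s. With until_force (N) it stops when the force on the tool has changed by that much, and returns True; else False.
- set_joints(angles): joint-space move.
- let_go() and grab(newtons=None): open the fingers fully, or close them until they stop; newtons is the grip in N (None keeps the last).
- sleep(seconds).
- ik(position, orientation): joint angles nearest the present ones, or None.
- get_state(): the state.
- grab_frame(name): name is "scene" or "top" or "wrist"; returns a dict with "img" (384x512x3 uint8, red, green, blue), "fx", "fy", "cx", "cy" (pixels), "cam_to_world" (4x4, takes a point from camera to world coordinates); the wrist camera has in their place "T_tool_cam" (4x4, takes a point from camera to tool coordinates, whose origin is the TCP and whose axes are the flange's). Camera axes: x right, y down, z forward; pixel columns grow to the right and rows downward; lengths in m; the calibration is good to about 2 mm. A picture is of the moment at which its call begins: read the wrist's pose just before it. There is no depth.
A pose or a line that the arm cannot do raises MotionError and nothing moves.
- sign_off(): hands the job in; it is judged then, once.
Trained networks look in the newest picture that a camera, given by its name, has taken for a name from the list of things; names that differ only in an ending like _2 or _b are one class to them, and where a whole thing is asked for, a point or a joint stands for the part that bears it (a point fixed in the world has none). Each returns a list of dicts, best first, with "score" (0 to 1); they miss things now and then, are a little off and sometimes report something else, mostly with a low value. They report only what shows in the picture. A call takes as long as a camera call.
- spot_in(camera, name): "centre" ([column, row] in pixels, amid what is visible of it).
- silhouettes(camera, name): "mask" (384x512 bool, what is visible of it) and "centre" ([column, row] in pixels, amid what is visible of it).
- tip_of(camera, name): "centre" ([column, row] in pixels: a listed point, or the origin of a listed thing).
The state is a dict: "clock": time; "q": joint angles; "joint_velocities": joint speeds; "tau": joint torques, N m; "position": TCP position; "eef_rot": TCP orientation; "contact_force": force on the tool from outside, world axes, zero at the start; "wrist_torque": the same for the moment, N m; "finger_gap": opening from 0.0 (shut) to 1.0 (fully open); "grasp_force": force on a finger pad.
Only numpy, scipy, OpenCV 4.12 (cv2) and the standard library are available. Lean on these libraries where they do the work, as an engineer would, in place of code of your own. Each camera call takes 0.05 s, during which the arm holds its last target. There are 200 camera calls.

## Working session

There is one attempt and no reset: what is moved stays moved. The work goes in short steps, each a Python script; the robot and the scene stay as the last script left them, time stands still between calls to the robot, and variables do not carry over. Pictures are saved under pics/ and viewed, at most 10 in all, crops included, and the job is handed in when it is done.

```bash
mkdir -p pics; ls; python3 - <<'E'
from cell import *
import cv2, numpy as np
s=get_state(); print({k:np.round(v,3) for k,v in s.items()})
ims=[]
for c in ("scene","top"):
    f=grab_frame(c); ims.append(f["img"])
    print(c,f["fx"],f["fy"],f["cx"],f["cy"],np.round(f["cam_to_world"],4).tolist())
    for n in ("jar","blender","seat","knob_grip","jar_lid","beaker"):
        print(n,[(np.round(r["centre"],1).tolist(),round(r["score"],2)) for r in tip_of(c,n)[:2]])
cv2.imwrite("pics/a.png",cv2.resize(np.vstack(ims),(400,600))[:,:,::-1])
cv2.imwrite("pics/top.png",cv2.resize(ims[1],(800,600))[:,:,::-1])
E
```

```text
pics
{'clock': np.float64(0.0), 'q': array([-1.25 ,  0.327, -0.194,  1.052,  0.   ,  1.437]), 'joint_velocities': array([-0.001, -0.002,  0.   , -0.002, -0.001,  0.   ]), 'tau': array([-1.0000e-03, -4.4340e+01,  2.6244e+01,  1.5000e-02, -0.0000e+00,
        0.0000e+00]), 'position': array([ 0.241, -0.494,  0.231]), 'eef_rot': array([-3.059, -0.708,  0.   ]), 'contact_force': array([-0.128, -0.395,  0.135]), 'wrist_torque': array([0.032, 0.   , 0.046]), 'grasp_force': np.float64(0.0), 'finger_gap': np.float64(0.997)}
scene 461.2118006638508 461.2118006638508 256.92896031891394 187.20887198772266 [[-0.5525, 0.589, -0.5897, 1.4689], [0.8334, 0.3991, -0.3823, 0.4627], [0.0102, -0.7027, -0.7114, 1.2168], [0.0, 0.0, 0.0, 1.0]]
jar [([383.4, 260.6], 0.55)]
blender [([297.2, 240.2], 0.89)]
seat [([295.3, 232.8], 0.65)]
knob_grip [([381.9, 261.8], 0.24)]
jar_lid [([388.2, 236.7], 0.83)]
beaker [([221.6, 194.0], 0.83)]
top 360.26828952950177 360.26828952950177 258.54038447180415 190.32740019610273 [[0.0064, -0.9968, 0.0793, 0.5052], [-1.0, -0.0069, -0.0068, -0.1306], [0.0073, -0.0793, -0.9968, 1.1217], [0.0, 0.0, 0.0, 1.0]]
jar [([111.0, 213.2], 0.97)]
blender [([411.4, 237.9], 0.61), ([197.4, 198.5], 0.59)]
seat []
knob_grip [([302.9, 203.5], 0.32)]
jar_lid [([93.0, 212.9], 0.63)]
beaker [([200.6, 224.7], 0.3)]
```

View pics/top.png

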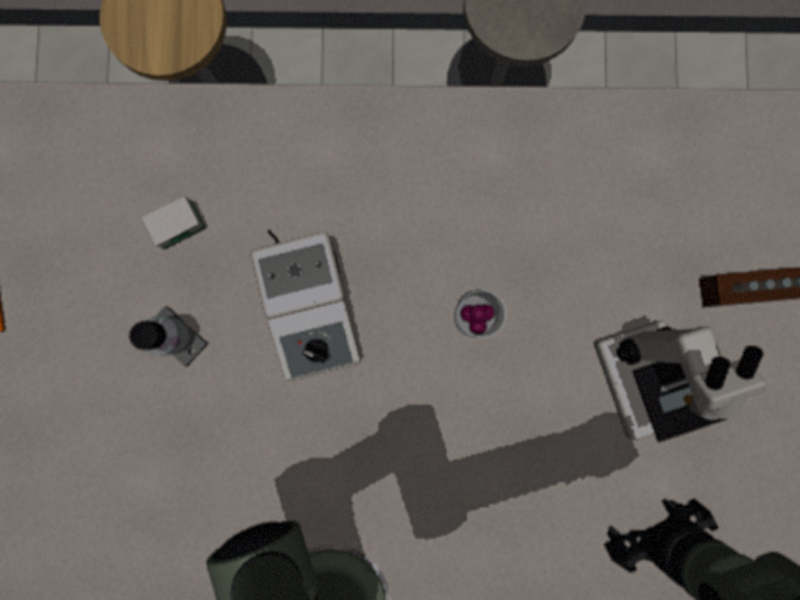

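View pics/a.png

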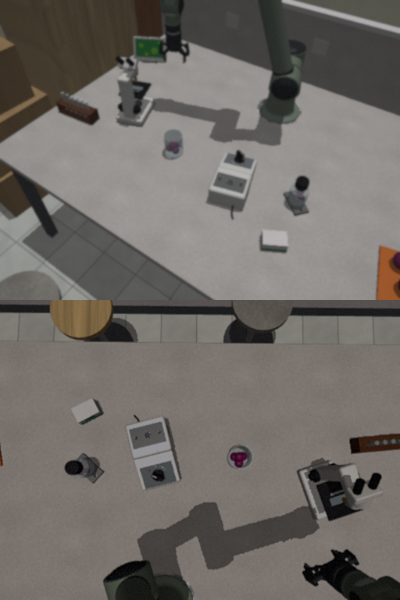

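The top view shows, in 800-px coordinates, the lid at (148,335), the jar foot at about (185,338), the pegs at (271,276) and (319,265), the coupling at (295,270) and the knob at (316,350). The beaker at (479,313) is clear of all of these. Next I'll compute coarse positions and take wrist views of the jar and the seat.

```bash
cat > h.py <<'E'
from cell import *
import cv2, numpy as np
from scipy.spatial.transform import Rotation as Ro
def down(yaw):  # tool z down, tool y axis at world angle yaw
    y=np.array([np.cos(yaw),np.sin(yaw),0]); z=np.array([0,0,-1.]); x=np.cross(y,z)
    return Ro.from_matrix(np.c_[x,y,z]).as_rotvec()
def tpose():
    s=get_state(); T=np.eye(4); T[:3,:3]=Ro.from_rotvec(s["eef_rot"]).as_matrix(); T[:3,3]=s["position"]; return T
def frame(c):
    T=tpose() if c=="wrist" else None
    f=grab_frame(c); f["C"]=T@f["T_tool_cam"] if c=="wrist" else f["cam_to_world"]; return f
def ray(f,px,z):
    C=f["C"]; d=C[:3,:3]@[(px[0]-f["cx"])/f["fx"],(px[1]-f["cy"])/f["fy"],1]; return C[:3,3]+d*(z-C[2,3])/d[2]
def proj(f,p):
    q=np.linalg.inv(f["C"])@np.r_[p,1]; return np.array([f["fx"]*q[0]/q[2]+f["cx"],f["fy"]*q[1]/q[2]+f["cy"]])
E
python3 - <<'E'
from h import *
f=frame("top"); k=1.5625
for n,p,z in [("pegL",(271,276),.11),("pegR",(319,265),.11),("coup",(295,270),.099),("lid",(148,335),.15),("foot",(185,338),.014),("knob",(316,350),.09),("c1",(170,308),.014),("c2",(207,345),.014),("c3",(187,365),.014),("beaker",(479,313),.05)]:
    print(n,ray(f,(p[0]/k,p[1]/k),z).round(3))
print(np.round(grab_frame("wrist")["T_tool_cam"],3))
s=frame("scene"); print(ray(s,(388.2,236.7),.132).round(3))
print(tpose().round(3))
E
```

```text
pegL [0.623 0.103 0.11 ]
pegR [0.643 0.017 0.11 ]
coup [0.635 0.062 0.099]
lid [0.515 0.302 0.15 ]
foot [0.511 0.29  0.014]
knob [0.49  0.022 0.09 ]
c1 [0.569 0.321 0.014]
c2 [0.497 0.246 0.014]
c3 [0.458 0.284 0.014]
beaker [ 0.562 -0.281  0.05 ]
[[ 0.001 -0.952 -0.308  0.078]
 [ 1.     0.001 -0.    -0.   ]
 [ 0.001 -0.308  0.952 -0.142]
 [ 0.     0.     0.     1.   ]]
[0.523 0.321 0.132]
[[ 0.898  0.439  0.     0.242]
 [ 0.439 -0.898 -0.    -0.494]
 [ 0.     0.    -1.     0.231]
 [ 0.     0.     0.     1.   ]]
```

```bash
cat > look.py <<'E'
from h import *
import pickle
seat=np.array([.635,.060]); jar=np.array([.517,.308]); b=np.deg2rad(13.5)
out={}
def view(tag,c,angx,z,back):
    d=np.array([np.cos(angx),np.sin(angx)])
    movep([*(c-d*back),z],down(angx-np.pi/2)); sleep(.25)
    f=frame("wrist"); out[tag]=f; cv2.imwrite(f"pics/{tag}.png",f["img"][:,:,::-1])
    print(tag,get_state()["q"].round(2),f["fx"],get_state()["clock"])
    return f
def nets(names):
    for n in names: print("  ",n,[(np.round(r["centre"],1).tolist(),round(r["score"],2)) for r in tip_of("wrist",n)[:2]])
T=np.deg2rad
m=seat-0.05*np.array([np.cos(b),np.sin(b)])
view("s1",m,b,.24,0.0); nets(["seat","knob_grip"])
view("s2",m,b+np.pi,.24,0.0); nets(["seat","knob_grip"])
view("j1",jar,T(136),.30,0.0); nets(["jar","jar_lid"])
view("j2",jar,T(316),.30,0.0); nets(["jar","jar_lid"])
pickle.dump(out,open("v.pkl","wb"))
im=np.vstack([np.hstack([out["s1"]["img"],out["s2"]["img"]]),np.hstack([out["j1"]["img"],out["j2"]["img"]])])
cv2.imwrite("pics/m.png",cv2.resize(im,(800,600),interpolation=cv2.INTER_AREA)[:,:,::-1])
E
python3 look.py
```

```text
s1 [-0.04  0.39 -0.07  1.11 -0.    2.86] 288.49235649278467 3.4417
   seat []
   knob_grip [([253.3, 271.3], 0.75)]
s2 [-0.04  0.39 -0.07  1.11  0.   -0.28] 288.49235649278467 6.4917
   seat [([255.5, 224.3], 0.81), ([393.3, 296.1], 0.59)]
   knob_grip [([256.0, 70.0], 0.58)]
j1 [ 0.41  0.39  0.08  1.26 -0.    1.18] 288.49235649278467 8.2083
   jar [([253.1, 150.4], 0.81)]
   jar_lid [([252.8, 175.7], 0.93)]
j2 [ 0.41  0.39  0.08  1.26  0.   -1.96] 288.49235649278467 11.2583
   jar [([253.8, 159.9], 0.56)]
   jar_lid [([247.7, 181.2], 0.93)]
```

View pics/m.png

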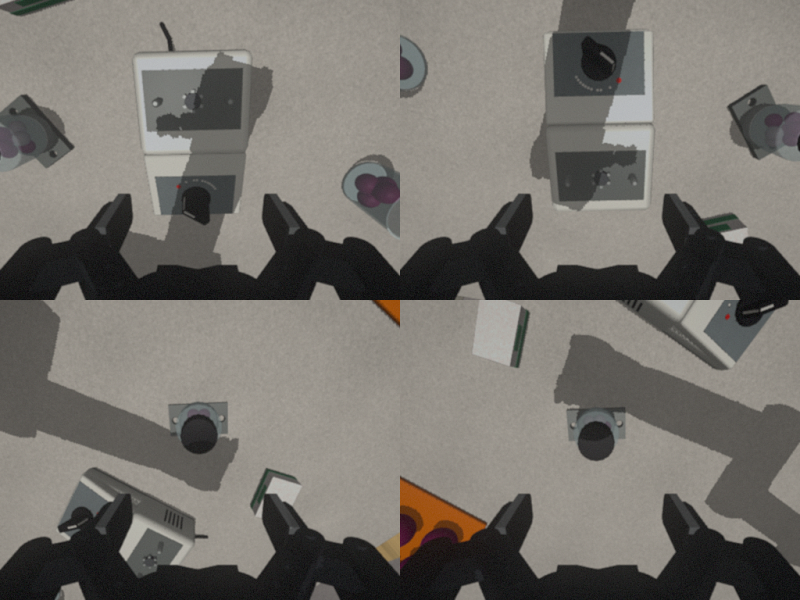

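The mosaic shows that the seat with its pegs, the knob, and the jar with both ear holes are all visible. I'll enlarge those regions.

```bash
python3 - <<'E'
import cv2,numpy as np
A={}
for t,(x,y) in dict(s1=(180,90),s2=(190,185),j1=(188,120),j2=(188,130)).items():
    im=cv2.imread(f"pics/{t}.png")[y:y+97,x:x+130]
    im=cv2.convertScaleAbs(im,alpha=1.5); A[t]=cv2.resize(im,(400,298),interpolation=cv2.INTER_CUBIC)
cv2.imwrite("pics/z.png",np.vstack([np.hstack([A["s1"],A["s2"]]),np.hstack([A["j1"],A["j2"]])]))
E
```

```text
(no output)
```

View pics/z.png

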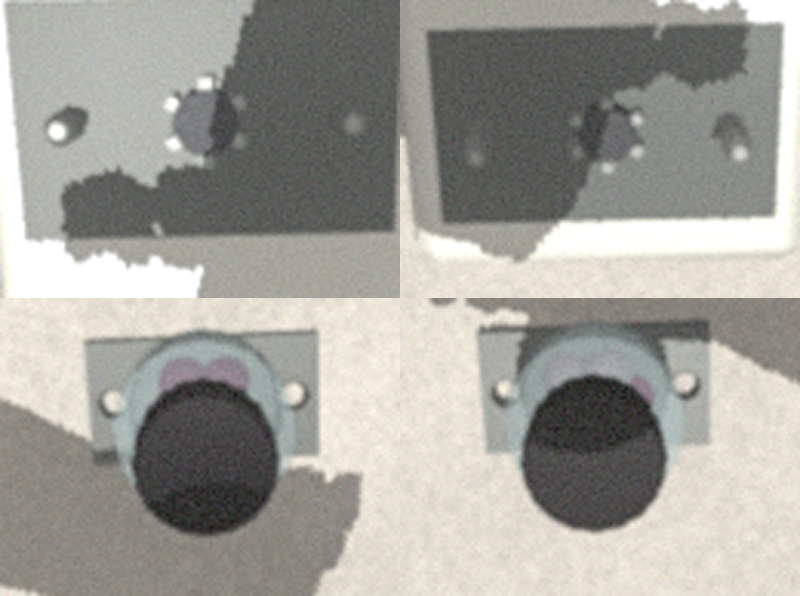

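In the crops the pegs, the coupling and the ear holes are all clear: the s1 pegs are at (57,130) and (353,124), and the j1 holes at (113,402) and (294,395). I'll turn these into positions and check them against the 88 mm spacing.

```bash
python3 - <<'E'
from h import *
import pickle
v=pickle.load(open("v.pkl","rb"))
def pr(t,a,b,z,ex=None,ez=0):
    p,q=ray(v[t],a,z)[:2],ray(v[t],b,z)[:2]
    d=p-q; print(t,"mid",((p+q)/2).round(4),"len",np.linalg.norm(d).round(4),"yaw",np.rad2deg(np.arctan2(d[1],d[0])).round(2), "ex",ray(v[t],ex,ez).round(4))
pr("s1",(198.5,132.3),(294.7,130.3),.114,(246.6,129.6),.099)
pr("s2",(300.5,234.7),(214.4,236.3),.114,(257.3,228.2),.099)
pr("j1",(224.7,153.8),(283.5,151.5),.014,(255,173),.15)
pr("j2",(280.9,158),(222.1,160.2),.014,(251.2,182.2),.15)
for t,p in (("s1",(253.3,271.3)),("s2",(256,70))): print(ray(v[t],p,.09).round(4))
print(get_state()["clock"])
E
```

```text
s1 mid [0.6354 0.0651] len 0.0878 yaw 104.65 ex [0.6355 0.0654 0.099 ]
s2 mid [0.635  0.0659] len 0.0881 yaw 104.69 ex [0.6337 0.0657 0.099 ]
j1 mid [0.5141 0.3134] len 0.0876 yaw -131.77 ex [0.5129 0.3149 0.15  ]
j2 mid [0.5139 0.3118] len 0.0883 yaw -131.81 ex [0.5152 0.3105 0.15  ]
[0.479 0.021 0.09 ]
[0.4813 0.0271 0.09  ]
11.3583
```

Both pairs of views agree to within 2 mm. The seat is at (0.6352, 0.0655) with base yaw 14.7°, and the jar is at (0.514, 0.3126) with its y axis at 48.2°. I'll grasp the jar now, carry it over the seat and check it there.

```bash
python3 - <<'E'
from h import *
T=np.deg2rad; j=[.514,.3126]; s=[.6352,.0655]
movep([*j,.20],down(T(48.2)))
move_l([*j,.111],.12)
grab(60)
st=get_state(); print("grip",st["finger_gap"],st["grasp_force"],st["q"].round(2),st["clock"])
move_l([*j,.255],.15); st=get_state(); print("lift",st["finger_gap"],st["grasp_force"],st["contact_force"].round(2),st["wrist_torque"].round(3))
move_l([*s,.255],.2,rot=down(T(104.67))); sleep(.3)
st=get_state(); print(st["position"].round(4),st["q"].round(2),st["clock"])
f=frame("wrist"); import pickle; pickle.dump(f,open("c.pkl","wb"))
z=.255-.111+.014
for sg in (1,-1):
    d=.044*np.array([np.cos(T(104.67)),np.sin(T(104.67))])*sg
    print("exp hole",proj(f,[*(np.array(s)+d),z]).round(1),"peg",proj(f,[*(np.array(s)+d),.114]).round(1))
cv2.imwrite("pics/c.png",cv2.resize(cv2.convertScaleAbs(f["img"][100:300,130:390],alpha=1.4),(780,600),interpolation=cv2.INTER_CUBIC)[:,:,::-1])
E
```

```text
grip 0.5677169485197392 61.94237608462572 [ 0.42  0.52 -0.22  0.83  0.    1.15] 15.3083
lift 0.5717992717707199 62.63207271695137 [ 0.05 -0.5  -4.35] [ 0.018  0.007 -0.033]
[0.6351 0.066  0.2551] [-0.01  0.48  0.11  1.19  0.   -0.27] 18.2417
exp hole [301.6 196.8] peg [294.5 183.2]
exp hole [200.8 196.6] peg [208.1 183.1]
```

View pics/c.png

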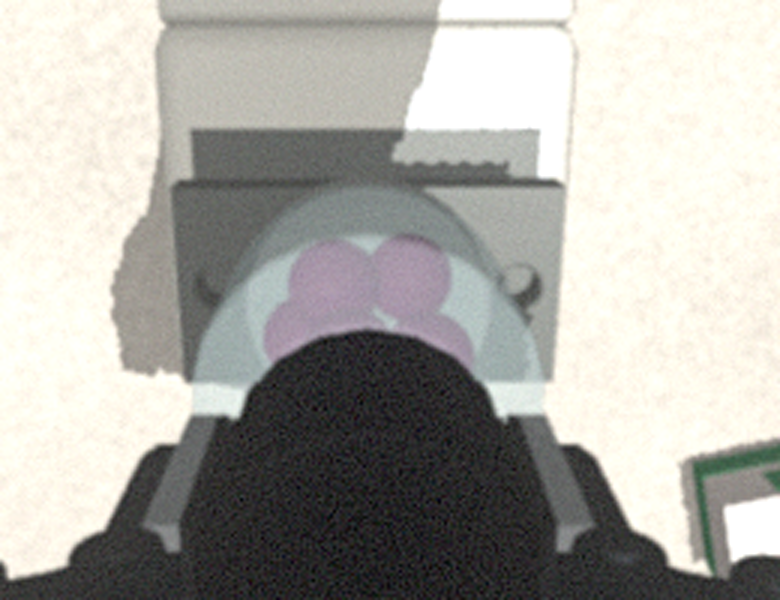

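The ear holes show in the crop at about (520,287) and (213,288). I expected (515,290) and (212,290), so the jar is within 1 mm. Lowering it now.

```bash
python3 - <<'E'
from h import *
s=[.6352,.0655]
move_l([*s,.231],.06)
h=move_l([*s,.199],.02,until_force=8)
st=get_state(); print(h,st["position"].round(4),st["contact_force"].round(2),st["wrist_torque"].round(3),st["clock"])
E
```

```text
True [0.635  0.0655 0.2021] [-0.74  0.07  6.4 ] [-0.03  0.07 -0.01] 20.15
```

```bash
cat > k.py <<'E'
from h import *
B=np.deg2rad(14.67); bx=np.array([np.cos(B),np.sin(B),0]); by=np.array([-bx[1],bx[0],0])
ax=np.cos(np.pi/12)*np.array([0,0,1.])-np.sin(np.pi/12)*bx
def krot(theta):  # tool z=-ax, tool x opposite to the pointer at knob angle theta
    h=np.cos(np.pi/12)*bx+np.array([0,0,np.sin(np.pi/12)])  # way to the seat within the panel plane
    phi=np.deg2rad(50)-theta
    x=-(np.cos(phi)*h+np.sin(phi)*by); z=-ax
    return Ro.from_matrix(np.c_[x,np.cross(z,x),z]).as_rotvec()
def tri(fs,ps):
    A=np.zeros((3,3)); b=np.zeros(3)
    for f,p in zip(fs,ps):
        d=f["C"][:3,:3]@[(p[0]-f["cx"])/f["fx"],(p[1]-f["cy"])/f["fy"],1]; d/=np.linalg.norm(d)
        M=np.eye(3)-np.outer(d,d); A+=M; b+=M@f["C"][:3,3]
    return np.linalg.solve(A,b)
E
python3 - <<'E'
from k import *
import pickle
let_go(); sleep(.3)
move_l([.6352,.0655,.285],.15)
v=pickle.load(open("v.pkl","rb"))
g=tri([v["s1"],v["s2"]],[(253.3,271.3),(256,70)]); S=np.array([.6352,.0655,.09])
print("grip tri",g.round(4),"base frame rel seat",((g-S)@bx).round(4),((g-S)@by).round(4))
g0=S-.150*bx; g0[2]=g[2]; print("g0",g0.round(4))
p=g0+.10*ax
print("ik",ik(p,krot(0)),ik(g0,krot(1.309)))
movep(p,krot(0)); sleep(.25)
f=frame("wrist"); pickle.dump(f,open("k1.pkl","wb"))
for n in ("knob_grip",): print(n,[(np.round(r["centre"],1).tolist(),round(r["score"],2)) for r in tip_of("wrist",n)[:2]])
print("exp",proj(f,g0).round(1),proj(f,g0-.033*ax).round(1), get_state()["clock"])
cv2.imwrite("pics/k1.png",cv2.resize(f["img"],(800,600),interpolation=cv2.INTER_CUBIC)[:,:,::-1])
E
```

```text
grip tri [0.4827 0.0246 0.097 ] base frame rel seat -0.1579 -0.0009
g0 [0.4901 0.0275 0.097 ]
ik [-0.18761301  0.02338769 -0.71148043  0.59848454  0.11132568 -1.30302466] [-0.16028283  0.21348329 -0.79756884  0.31941884  0.10485846  0.03268526]
knob_grip [([256.9, 185.8], 0.58)]
exp [252.5 194.5] [252.4 184.2] 22.95
```

View pics/k1.png

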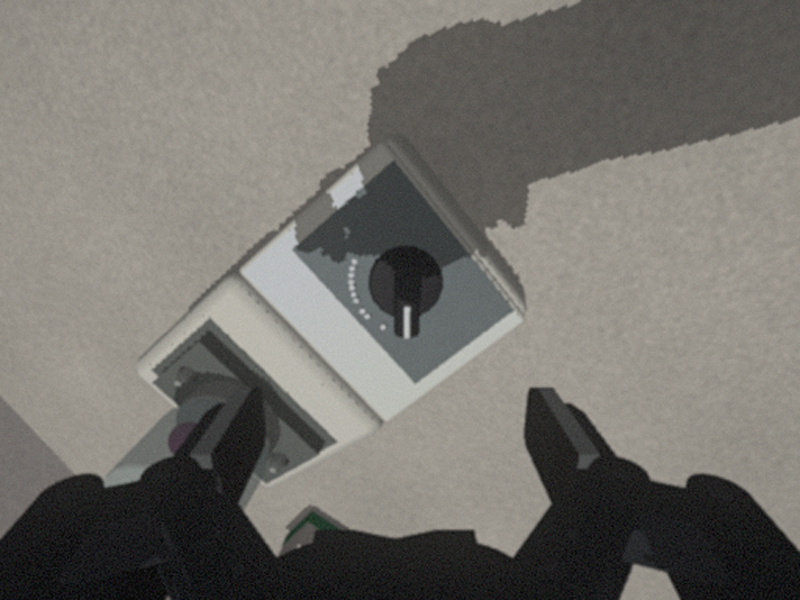

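The knob bar is upright in the picture at about (406,290) and the disc at (405,281), so the off angle is as expected. The peg tips show in both ears at (187,378) and (280,460), so the jar is seated. The knob lies about 10 mm further towards the base's -x than I assumed, because the axis leans. That agrees with the triangulated 158 mm. I'll touch the top of the bar with the shut fingers to get its height, then grip.

```bash
python3 - <<'E'
from k import *
import pickle
S=np.array([.6352,.0655,.09]); g=S-.1585*bx; g[2]=.097
f=pickle.load(open("k1.pkl","rb")); print("disc exp",(proj(f,g-.023*ax)*1.5625).round(0),"bar top exp",(proj(f,g+.011*ax)*1.5625).round(0))
grab(20)
move_l(g+.035*ax,.12,rot=krot(0))
h=move_l(g-.006*ax,.025,until_force=4)
P=np.array(get_state()["position"]); t=(P-g)@ax; print(h,"t",t.round(4),get_state()["contact_force"].round(1))
if h:
    move_l(g+(t+.035)*ax,.15); let_go()
    pickle.dump((g,t),open("g.pkl","wb"))
    ff=frame("wrist"); cv2.imwrite("pics/k2.png",ff["img"][:,:,::-1])
print(get_state()["clock"])
E
```

```text
disc exp [405. 285.] bar top exp [406. 302.]
True t 0.0098 [-1.9  0.1  5.8]
26.625
```

```bash
python3 - <<'E'
from k import *
import pickle
g,t=pickle.load(open("g.pkl","rb")); p=g+(t-.027)*ax
move_l(p,.06); grab(70)
st=get_state(); print("grip",st["finger_gap"].round(3),st["grasp_force"].round(1),st["contact_force"].round(1),st["wrist_torque"].round(3),(st["wrist_torque"]@ax).round(3),st["clock"])
for a in np.arange(1,5)*6.25:
    c=get_state()["clock"]; move_l(p,.05,rot=krot(np.deg2rad(a)))
    st=get_state(); print(a,(st["wrist_torque"]@ax).round(3),st["contact_force"].round(1),st["finger_gap"].round(3),(st["clock"]-c).round(2))
E
```

```text
Traceback (most recent call last):
AttributeError: 'float' object has no attribute 'round'
```

```bash
cat > turn.py <<'E'
from k import *
import pickle,sys
g,t=pickle.load(open("g.pkl","rb")); p=g+(t-.027)*ax
def rep(a):
    st=get_state(); x=Ro.from_rotvec(st["eef_rot"]).as_matrix()
    x0=Ro.from_rotvec(krot(0)).as_matrix()
    act=np.rad2deg((Ro.from_matrix(x0).inv()*Ro.from_matrix(x)).magnitude())
    print(a,"act %.2f"%act,"tq %.3f"%(np.array(st["wrist_torque"])@ax),np.round(st["contact_force"],1),"gap %.3f gf %.1f t %.2f"%(st["finger_gap"],st["grasp_force"],st["clock"]))
rep("now")
for a in map(float,sys.argv[1:]):
    move_l(p,.05,rot=krot(np.deg2rad(a))); rep(a)
E
python3 turn.py 6.25 12.5 18.75 25
```

```text
now act 0.03 tq 0.012 [-1.7 -1.9  5.1] gap 0.150 gf 68.7 t 28.46
6.25 act 6.09 tq 0.153 [-0.8 -2.3  5.4] gap 0.146 gf 69.1 t 28.72
12.5 act 12.35 tq 0.064 [-0.8 -2.1  5.5] gap 0.152 gf 69.1 t 28.98
18.75 act 18.61 tq -0.004 [-1.  -2.2  6.4] gap 0.152 gf 69.1 t 29.23
25.0 act 24.85 tq 0.078 [-0.9 -2.4  5.6] gap 0.148 gf 69.1 t 29.49
```

The torque repeats with the clicks (high at quarter, low at three-quarter), so the knob follows the gripper; I'm past click 1.

```bash
python3 turn.py 31.25 37.5 43.75 50 56.25 62.5 68.75 75; python3 - <<'E'
from h import *
f=frame("wrist"); t=frame("top"); 
a=cv2.resize(f["img"],(400,300)); b=cv2.resize(t["img"][130:250,140:300],(400,300),interpolation=cv2.INTER_CUBIC)
cv2.imwrite("pics/e.png",np.hstack([a,b])[:,:,::-1])
E
```

```text
now act 24.85 tq 0.078 [-0.9 -2.4  5.6] gap 0.148 gf 69.1 t 29.49
31.25 act 31.09 tq 0.150 [ 0.1 -1.1  5.4] gap 0.152 gf 69.1 t 29.75
37.5 act 37.35 tq 0.104 [ 0.1 -1.1  5.3] gap 0.148 gf 69.1 t 30.01
43.75 act 43.61 tq 0.018 [-1.1 -2.3  5.9] gap 0.149 gf 69.1 t 30.27
50.0 act 49.84 tq 0.143 [ 0.  -2.6  4.8] gap 0.152 gf 69.1 t 30.52
56.25 act 56.08 tq 0.106 [-0.6 -2.5  4.6] gap 0.152 gf 69.1 t 30.78
62.5 act 62.34 tq 0.145 [-0.5 -2.3  5.9] gap 0.151 gf 69.1 t 31.04
68.75 act 68.61 tq 0.037 [-0.8 -1.3  5.1] gap 0.148 gf 69.1 t 31.30
75.0 act 74.84 tq 0.087 [-0.9 -1.8  4.2] gap 0.150 gf 69.0 t 31.56
```

View pics/e.png

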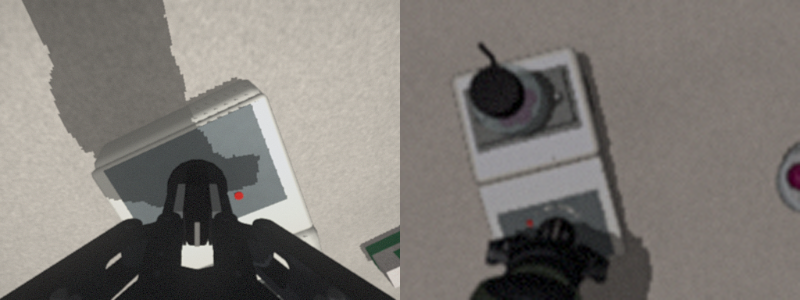

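The pointer line lies centred between the pads at (197,235). The torque lows came at 18.75, 43.75 and 68.75°, so this is the third stop. The jar stands on the seat with nothing touching it. Handing in.

```bash
python3 -c "
from cell import *
print(sign_off(), get_state()['clock'])"
```

```text
the job is handed in; nothing more can be done
the job is handed in; nothing more can be done
```

I lowered the jar over both pegs onto the seat and let go of it, then turned the knob to its third stop. The job was handed in at about 32 s with the gripper still holding the knob there; no verdict was shown.

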